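# Zero the dial and hold the preload on a core slice

## Task

The core slice in the grey preload stand has just been bedded in adhesive and must be kept under spring preload. First, with the plunger free, turn the dial's bezel until its blue zero mark lies squarely under the resting pointer, and let go of the bezel; then press the black plunger head down with the closed fingers until the pointer stands in the middle of the green sector (12 mm of travel), without ever running the pointer into the red sector. Finish still holding the plunger there, the dial still zeroed and all the other things on the surface left where they are.

Things in the scene. Friction and masses are not known exactly. Their poses are not given: they have to be found in the camera images.
- stand: Fixed grey preload stand, base plate 115 (x) x 190 (y) x 14 mm. Origin: centre of the plate's underside; x to its rear, y to its left, z up. Dial axis at x 0, y +50 mm; spring plunger at x 0, y -50 mm, over a fixed core slice. The plunger's column behind it (x 18 to 53 mm) is 104 mm high; only the plunger head is higher. A cross bar behind the dial column is 64 mm high.
- bezel_grip (a point): Point on the dial's axis, 85 mm above the surface, at the height to grip. The bezel is a dark knurled ring, 60 mm diameter, 75 to 93 mm above the surface, on a column 44 mm thick, so fingers can straddle it from above on any diameter. The white face, sunk 8 mm below the rim, turns with it; a black pointer lies over the face, below the rim.
- zero_mark (a point): The blue zero mark where it crosses the bezel's rim, 28 mm from the dial's axis; it turns with the bezel. On the face, clockwise from above from zero: black ticks 12 degrees (1 mm of plunger travel) apart, a green sector from 10 to 14 mm and a red sector from 16 to 20 mm.
- bezel (a joint): Turn of bezel and face, rad: angle from the resting pointer to the zero mark, counterclockwise from above positive. 0: zero mark under the resting pointer, which points along the stand's +x. Range -1.6 to 1.6; starts between 0.4 and 1.3; stays where it is left (friction about 0.06 N m).
- plunger_top (a point): Centre of the flat top of the black plunger head, a disc 34 mm in diameter and 12 mm thick; 138 mm above the surface when free; it moves down with the plunger.
- plunger (a joint): Travel of the spring plunger, m: 0 free, grows as it is pressed straight down, stop at 0.020. The spring needs about 2 N to start and 0.8 N per mm more (about 12 N at 12 mm) and returns it when let go. The pointer turns 12 degrees clockwise per mm of travel, from its rest along the stand's +x.
- tin_a: Loose round aluminium moisture tin, 60 mm diameter, 39 mm high, origin at the centre of its underside. Leave alone.
- tin_b: Another such tin, 60 mm diameter, 39 mm high, origin at the centre of its underside. Leave alone.
- jar: Loose white plastic jar with red cap, 60 mm diameter, 95 mm high, origin at the centre of its underside. Leave alone.
- cube: Loose grey mortar cube, 50 mm, origin at the centre of its underside. Leave alone.
- calc: Loose desk calculator, 125 x 75 x 13 mm, origin at the centre of its underside. Leave alone.
- measure: Loose orange tape measure, 64 x 76 x 33 mm, origin at the centre of its underside. Leave alone.
- marker: Loose yellow paint marker with black cap, 19 mm thick, 135 mm long, lying; origin at the centre of its underside. Leave alone.

How it is judged:
By the outcome, as a careful person would: the job done as asked, in the order asked, and still so for the second after the job is handed in, while the arm keeps its last pose, push and grip.
It also fails if it takes over 48 s, if anything falls off the work surface, if the arm or the gripper's body presses on something with over 40 N, if the wrist force passes 120 N, or if a joint passes its speed limit or range.

## Robot

A 7-joint arm with a two-finger parallel gripper is mounted at the origin on a cart in front of the work surface, level with it; the furniture and walls round the work are solid. World frame = base frame: x ahead of the robot, y to its left, z up, the work surface at z = 0. Lengths are in m, angles in rad, forces in N, time in s.
With the tool pointing down it reaches from about 0.425 to 1.025 m from the base axis. Payload 9.4 kg.
Tool frame: the origin (TCP) lies at the very end of the fingers, on their centre line; the grasp point (between the pads) lies 19 mm behind it; z points along the fingers, y is the line along which they close (so a half turn about z gives the same grasp; the last joint's range is limited). The gripper opens to 85 mm and grips with 20 to 120 N. Pads are 22 mm wide; open, the fingers measure 114 mm over their backs; the gripper's body (76 mm by 85 mm) begins 54 mm behind the grasp point. The pads swing forward as they close: fully open they stand 13 mm farther back than shut.
Start: joints at [-1.414, 0.599, -0.003, 1.599, 0.002, 0.943, -0.08], TCP at [0.168, 0.705, 0.231] pointing down, gripper open.
Joint ranges: [-2.57, 2.57], [-0.35, 1.97], [-1.29, 1.29], [0.11, 2.56], [-1.05, 4.19], [0.11, 1.86], [-2.63, 2.63]. Speed limits (rad/s): [2.22, 2.22, 3.01, 3.01, 3.14, 3.14, 3.14].

## Interface

Orientations are given as [roll, pitch, yaw] about the fixed x, y, z axes, in that order (R = Rz(yaw) Ry(pitch) Rx(roll)).
In Python, from station import bot gives the robot as it stands. The module is installed in compiled form; this text tells all that it offers.
- The arm moves only by the tool play_rows, never from a script. Its argument "motion" is a list that holds one entry, the list of rows, each a list of 5 numbers: the finger opening in cm, from 0 to 8.54, then the shift along the tool's x, y, z in cm, then the turn about the tool's z in degrees. In form: [[[gripper, tx, ty, tz, twist], ...]]. A call has 1 to 8 rows; each row shifts and turns the commanded pose from where the row before left it, along the tool's axes as they then stand; what a row does not reach is not made up. A row lasts 1/8 s, in which the tool goes at most 62.5 mm and 10.7 degrees, less where a joint would pass 70% of its speed; a pose out of reach is approached as far as the arm can. A call with a gripper value outside its range is refused whole. The fingers move at their own pace and stop on an object; "newtons" is the grip in N (left out, the last holds). Time passes only in rows, so rows that do not move let the fingers close. It gives the time, the measured TCP pose, the force, the opening and the grip force at its end, in the units of the state.
- bot.sense(): the state, without advancing time (a new reading comes with each control period).
- bot.capture(name): name is "side" or "top" or "wrist"; returns a dict with "pixels" (420x560x3 uint8, blue, green, red), "K" (3x3 intrinsics, pixels), "dist_coeffs" ([k1, k2, p1, p2, k3] as OpenCV has them; the pictures are not rectified), "eye" and "attitude" of the camera in the world. Camera axes: x right, y down, z forward; pixel columns grow to the right and rows downward; lengths in m; the calibration is good to about 2 mm. A picture is of the moment at which its call begins. There is no depth.
- bot.sign_off(): hands the job in; it is judged then, once.
The state is a dict: "time_s": time; "qpos": joint angles; "qd": joint speeds; "tau": joint torques, N m; "position": TCP position; "eef_rot": TCP orientation; "wrist_force": force on the tool from outside, world axes, zero at the start; "wrist_torque": the same for the moment, N m; "gripper_width": finger opening in m; "grip_force": force on a finger pad.
Only numpy, scipy, OpenCV 4.12 (cv2) and the standard library are available. Lean on these libraries where they do the work, as an engineer would, in place of code of your own. Each camera call takes 0.05 s, during which the arm holds its last target. There are 200 camera calls.

## Working session

There is one attempt and no reset: what is moved stays moved. The work goes in short steps, Python scripts to look and compute and a tool call to move; the robot and the scene stay as the last step left them, time stands still between calls to the robot, and variables do not carry over. Pictures are saved under pics/ and viewed, at most 10 in all, crops included, and the job is handed in when it is done.

Besides the shell and the picture viewer there is one more tool, called after "Call:" as name(argument=value, ...) on one line, values as JSON. play_rows: Moves the arm, as the interface text tells. Its arguments: {"type":"object","properties":{"motion":{"type":"array","items":{"type":"array","items":{"type":"array","items":{"type":"number"}}}},"newtons":{"type":"number"}},"required":["motion"]}

```bash
mkdir -p pics; cat > h.py <<'E'
import numpy as np,cv2
from station import bot
from scipy.spatial.transform import Rotation as R
def snap(n,f):
    c=bot.capture(n); cv2.imwrite('pics/'+f,c['pixels']); 
    import pickle; pickle.dump(c,open('pics/'+f+'.pkl','wb')); return c
def rot(c):
    a=np.array(c['attitude'],float)
    return a if a.shape==(3,3) else (R.from_euler('xyz',a).as_matrix() if a.size==3 else R.from_quat(a).as_matrix())
def topt(c,uv,z):
    p=cv2.undistortPoints(np.array([[uv]],float),np.array(c['K']),np.array(c['dist_coeffs']))[0,0]
    d=rot(c)@np.array([p[0],p[1],1]); e=np.array(c['eye']); return e+d*(z-e[2])/d[2]
def proj(c,P):
    M=rot(c).T; return cv2.projectPoints(np.array(P,float).reshape(-1,3),cv2.Rodrigues(M)[0],-M@np.array(c['eye']),np.array(c['K']),np.array(c['dist_coeffs']))[0][:,0]
E
python3 - <<'E'
from h import *
for n in('top','side'):
    c=snap(n,n+'1.png'); print(n,c['eye'],c['attitude'],c['K'])
s=bot.sense();print({k:s[k] for k in('time_s','position','eef_rot','wrist_force','gripper_width')})
E
```

```text
top [ 0.44508757 -0.10740233  1.14404568] [-3.07041423  0.0069008  -1.6002699 ] [[475.14061425   0.         275.33318408]
 [  0.         475.14061425 204.38779958]
 [  0.           0.           1.        ]]
side [0.53857738 0.79222911 0.75001118] [-2.20819844  0.0204804   3.08563998] [[424.81488041   0.         283.87203845]
 [  0.         424.81488041 213.29669899]
 [  0.           0.           1.        ]]
{'time_s': 0.1, 'position': array([0.16789816, 0.70486653, 0.23049307]), 'eef_rot': array([-3.14017900e+00,  1.38789579e-04,  2.90784079e+00]), 'wrist_force': array([-0.08613677,  0.71887713, -0.21289634]), 'gripper_width': 0.08530578837619275}
```

View pics/top1.png

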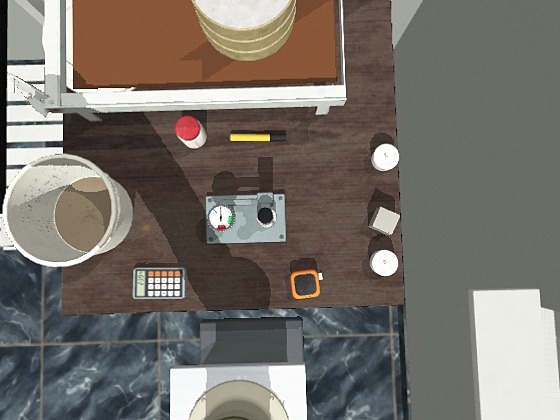

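View pics/side1.png

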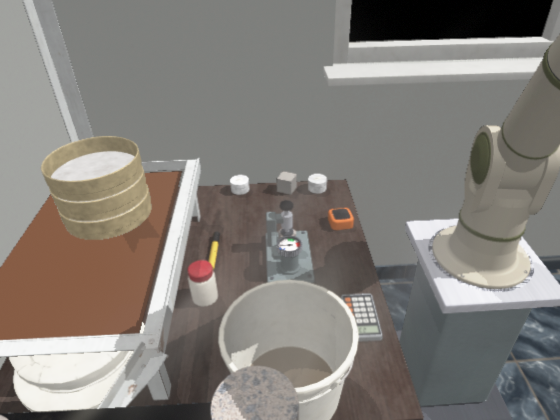

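```bash
python3 - <<'E'
from h import *
import pickle
t=pickle.load(open('pics/top1.png.pkl','rb'));s=pickle.load(open('pics/side1.png.pkl','rb'))
print('dial',topt(t,(221,217),.09),topt(s,(290,245),.09))
print('pl',topt(t,(266,214),.138),topt(s,(287,205),.138))
print('plate corners',[topt(t,p,.014)[:2].round(3) for p in((207,194),(285,193),(285,242),(207,243))])
for z in(.15,.2,.25,.3,.35,.4):
    print(z,[topt(t,p,z)[:2].round(3) for p in((5,205),(133,205),(68,155))],[topt(s,p,z)[:2].round(3) for p in((222,330),(356,335),(290,285))])
print('rack z',[ (z,topt(t,(345,100),z)[:2].round(3),topt(s,(200,160),z)[:2].round(3)) for z in(.1,.2,.3,.4)])
cv2.imwrite('pics/crop1.png',np.hstack([cv2.resize(t['pixels'][185:255,195:295],None,fx=4,fy=4,interpolation=2),cv2.resize(s['pixels'][190:290,250:330],(320,280),interpolation=2)]))
E
```

```text
dial [0.495969   0.01910069 0.09      ] [0.49479624 0.02874081 0.09      ]
pl [ 0.49716491 -0.08219678  0.138     ] [ 0.49517212 -0.06777877  0.138     ]
plate corners [array([0.556, 0.06 ]), array([ 0.552, -0.126]), array([ 0.436, -0.122]), array([0.439, 0.063])]
0.15 [array([0.532, 0.462]), array([0.524, 0.196]), array([0.634, 0.332])] [array([0.632, 0.314]), array([0.402, 0.341]), array([0.507, 0.216])]
0.2 [array([0.527, 0.434]), array([0.52 , 0.181]), array([0.624, 0.31 ])] [array([0.624, 0.354]), array([0.414, 0.379]), array([0.509, 0.264])]
0.25 [array([0.523, 0.405]), array([0.516, 0.165]), array([0.615, 0.287])] [array([0.616, 0.394]), array([0.425, 0.417]), array([0.512, 0.312])]
0.3 [array([0.519, 0.376]), array([0.512, 0.15 ]), array([0.605, 0.265])] [array([0.609, 0.434]), array([0.436, 0.454]), array([0.515, 0.36 ])]
0.35 [array([0.514, 0.348]), array([0.508, 0.135]), array([0.596, 0.243])] [array([0.601, 0.474]), array([0.448, 0.492]), array([0.517, 0.408])]
0.4 [array([0.51 , 0.319]), array([0.504, 0.12 ]), array([0.586, 0.221])] [array([0.593, 0.513]), array([0.459, 0.529]), array([0.52 , 0.456])]
rack z [(0.1, array([ 0.749, -0.265]), array([ 0.749, -0.387])), (0.2, array([ 0.719, -0.25 ]), array([ 0.716, -0.205])), (0.3, array([ 0.69 , -0.235]), array([ 0.684, -0.024])), (0.4, array([ 0.661, -0.22 ]), array([0.652, 0.157]))]
```

View pics/crop1.png

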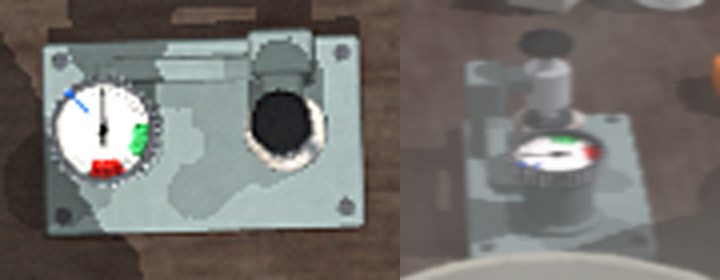

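Call:
play_rows(motion=[[[8.5,0,0,-5,0],[8.5,-3.67,-4.54,-1,0],[8.5,-3.67,-4.54,0,0],[8.5,-3.67,-4.54,0,0],[8.5,-3.67,-4.54,0,0],[8.5,-3.67,-4.54,0,0],[8.5,-3.67,-4.54,0,0],[8.5,-3.67,-4.54,0,0]]])

```text
time_s: 1.1
position: [0.3448, 0.3347, 0.2912]
eef_rot: [-3.141, 0.0, 2.908]
wrist_force: [1.1, 1.4, 0.2]
gripper_width: 0.0851
grip_force: 0.0
```

Call:
play_rows(motion=[[[8.5,-3.67,-4.54,0,0],[8.5,-3.67,-4.54,0,0],[8.5,-3.67,-4.54,0,0],[8.5,-3.67,-4.54,0,0],[8.5,-3.67,-4.54,0,0],[8.5,-3.67,-4.54,1,0],[8.5,0,0,2,-8],[8.5,0,0,0,-8]]])

```text
time_s: 2.1
position: [0.4946, 0.0196, 0.2598]
eef_rot: [-3.141, -0.003, -3.093]
wrist_force: [0.5, -0.2, -0.3]
gripper_width: 0.0849
grip_force: 0.0
```

```bash
python3 - <<'E'
from h import *
s=bot.sense();print({k:s[k] for k in('time_s','position','eef_rot','qpos','wrist_force','gripper_width')})
c=snap('wrist','w1.png');print(c['eye'],c['attitude'])
print(proj(c,[[.496,.02,.093],[.497,-.08,.138]]))
E
```

```text
{'time_s': 2.1, 'position': array([0.49459852, 0.01964017, 0.25975425]), 'eef_rot': array([-3.14106639e+00, -2.97602028e-03, -3.09344533e+00]), 'qpos': array([-0.2833222 ,  0.29019507,  0.16519592,  2.08887617, -0.06719092,
        0.770398  ,  1.54242329]), 'wrist_force': array([ 0.51383248, -0.24013893, -0.29677369]), 'gripper_width': 0.08486824677129172}
[0.42230568 0.01653692 0.40285453] [2.85805521e+00 1.34314026e-03 1.61845955e+00]
[[281.42236939 193.24652879]
 [149.59441631 202.26740872]]
```

View pics/w1.png

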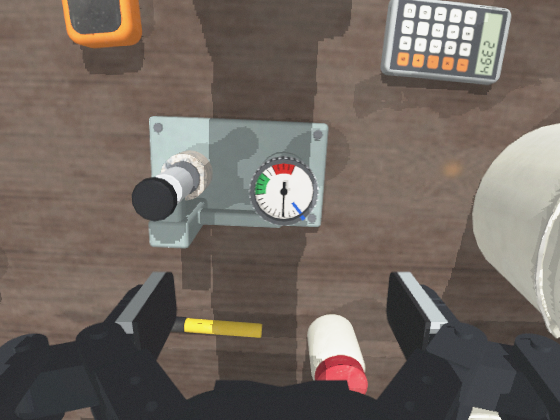

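```bash
python3 - <<'E'
from h import *
import pickle
c=pickle.load(open('pics/w1.png.pkl','rb'));im=c['pixels'].astype(int)
b,g,r=[im[...,i] for i in range(3)]
m=(b>r+60)&(b>g+40); m[:150]=0;m[250:]=0;m[:,:240]=0;m[:,330:]=0
v,u=np.nonzero(m);print(list(zip(u,v)))
W=np.array([topt(c,(a,d),.087)[:2] for a,d in zip(u,v)])
# pointer/face: dark within face
f=np.array([topt(c,p,.093)[:2] for p in((284,191),)]);print('axis',f, topt(c,(284,191),.086)[:2],'pl',topt(c,(154,199),.138))
q=W-W.mean(0);d=np.linalg.svd(q)[2][0];print(W.mean(0),np.degrees(np.arctan2(d[1],d[0])))
a=topt(c,(284,191),.087)[:2];e=W.mean(0)-a;print(np.degrees(np.arctan2(e[1],e[0])))
p=topt(c,(283.5,216),.087)[:2]-a;print('pointer',np.degrees(np.arctan2(p[1],p[0])),p)
x0,y0=topt(c,(150,117),.014)[:2],topt(c,(328,124),.014)[:2];print(x0,y0,y0-x0)
cv2.imwrite('pics/w1c.png',cv2.resize(c['pixels'][150:230,120:330],None,fx=3.8,fy=3.8,interpolation=2))
E
```

```text
[(np.int64(293), np.int64(202)), (np.int64(292), np.int64(203)), (np.int64(293), np.int64(203)), (np.int64(294), np.int64(203)), (np.int64(292), np.int64(204)), (np.int64(293), np.int64(204)), (np.int64(294), np.int64(204)), (np.int64(295), np.int64(204)), (np.int64(293), np.int64(205)), (np.int64(294), np.int64(205)), (np.int64(295), np.int64(205)), (np.int64(296), np.int64(205)), (np.int64(293), np.int64(206)), (np.int64(294), np.int64(206)), (np.int64(295), np.int64(206)), (np.int64(296), np.int64(206)), (np.int64(294), np.int64(207)), (np.int64(295), np.int64(207)), (np.int64(296), np.int64(207)), (np.int64(297), np.int64(207)), (np.int64(295), np.int64(208)), (np.int64(296), np.int64(208)), (np.int64(297), np.int64(208)), (np.int64(298), np.int64(208)), (np.int64(296), np.int64(209)), (np.int64(297), np.int64(209)), (np.int64(298), np.int64(209)), (np.int64(299), np.int64(209)), (np.int64(297), np.int64(210)), (np.int64(298), np.int64(210)), (np.int64(299), np.int64(210)), (np.int64(300), np.int64(210)), (np.int64(297), np.int64(211)), (np.int64(298), np.int64(211)), (np.int64(2
[... 467 characters left out ...]
, (np.int64(300), np.int64(217)), (np.int64(301), np.int64(217)), (np.int64(302), np.int64(217)), (np.int64(303), np.int64(217)), (np.int64(304), np.int64(217)), (np.int64(301), np.int64(218)), (np.int64(302), np.int64(218)), (np.int64(303), np.int64(218)), (np.int64(304), np.int64(218)), (np.int64(305), np.int64(218)), (np.int64(301), np.int64(219)), (np.int64(302), np.int64(219)), (np.int64(303), np.int64(219))]
axis [[0.49388211 0.02214912]] [0.49549911 0.0222759 ] pl [ 0.4942782  -0.07648735  0.138     ]
[0.51292161 0.03598609] 35.90629200253451
37.87053316356336
pointer 1.7437391541396174 [0.0232295  0.00070718]
[ 0.43939046 -0.12032963] [0.43827332 0.06587204] [-0.00111714  0.18620166]
```

View pics/w1c.png

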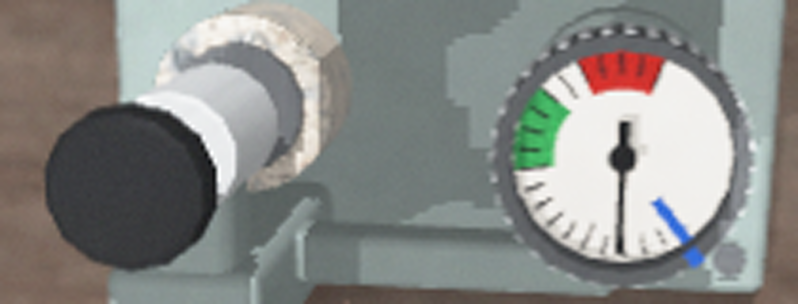

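Call:
play_rows(motion=[[[8.5,0,0.15,4,0],[8.5,0,0,5,0],[8.5,0,0,5,0],[8.5,0,0,4,0],[8.5,0,0,1.4,0],[8.5,0,0,0,0]]])

```text
time_s: 2.9
position: [0.4952, 0.0221, 0.0671]
eef_rot: [-3.141, -0.001, -3.097]
wrist_force: [0.0, -1.1, -0.6]
gripper_width: 0.0845
grip_force: 0.0
```

Call:
play_rows(motion=[[[5.5,0,0,0,0],[5.5,0,0,0,0],[5.5,0,0,0,0],[5.5,0,0,0,0]]], newtons=25)

```text
time_s: 3.4
position: [0.4961, 0.0217, 0.069]
eef_rot: [-3.141, 0.003, -3.097]
wrist_force: [-0.5, -2.3, 6.4]
gripper_width: 0.0591
grip_force: 25.5
```

Call:
play_rows(motion=[[[5.5,0,0,0,7],[5.5,0,0,0,8],[5.5,0,0,0,8],[5.5,0,0,0,8],[5.5,0,0,0,5.5],[5.5,0,0,0,0],[5.5,0,0,0,0]]])

```text
time_s: 4.28
position: [0.4962, 0.0219, 0.069]
eef_rot: [3.14, 0.002, 2.549]
wrist_force: [-0.9, -1.4, 6.1]
gripper_width: 0.0591
grip_force: 26.0
```

```bash
python3 - <<'E'
from h import *
s=bot.sense();print({k:s[k] for k in('time_s','position','eef_rot','qpos','wrist_force','gripper_width')})
c=snap('wrist','w2.png');t=snap('top','t2.png')
print(proj(c,[[.495,.021,.087]]))
E
```

```text
{'time_s': 4.275, 'position': array([0.49618672, 0.02191268, 0.06898249]), 'eef_rot': array([3.13954793e+00, 2.26157792e-03, 2.54928997e+00]), 'qpos': array([-0.30635879,  0.61002775,  0.21407875,  2.258513  , -0.41672181,
        0.30551518,  1.24756145]), 'wrist_force': array([-0.92933951, -1.35542736,  6.09162049]), 'gripper_width': 0.05905775669243327}
[[278.39441555 299.48555611]]
```

View pics/w2.png

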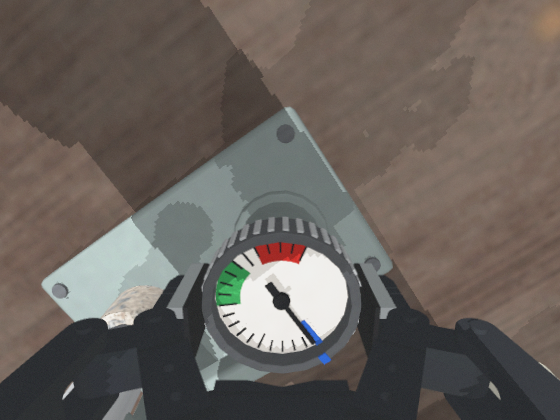

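```bash
cat > ang.py <<'E'
from h import *
import pickle
def ang(f,uv,R0=40):
    c=pickle.load(open('pics/'+f+'.pkl','rb'));im=c['pixels'].astype(int);b,g,r=[im[...,i] for i in range(3)]
    V,U=np.mgrid[:420,:560]
    near=lambda rr:((U-uv[0])**2+(V-uv[1])**2<rr**2)
    w=lambda m,z:np.array([topt(c,p,z)[:2] for p in zip(U[m],V[m])])
    B=w((b>r+60)&(b>g+40)&near(2*R0),.085)
    # blue on face
    for zp in(.086,.088,.09):
        ax=topt(c,uv,zp)[:2]
        D=w((im.max(2)<70)&near(R0),zp); 
        d=D-ax; rr=np.hypot(*d.T); k=(rr>.006)&(rr<.019)&(d[:,0]>0)&(abs(np.arctan2(d[:,1],d[:,0]))<.35); a=np.degrees(np.arctan2(d[k,1],d[k,0]))
        print(zp,ax.round(4),'pointer',a.mean().round(2),k.sum(),'line',np.degrees(np.arctan(np.polyfit(d[k,0],d[k,1],1)[0])).round(2))
        e=B-ax; r2=np.hypot(*e.T);kf=r2<.024
        print('  blue face',np.degrees(np.arctan2(*e[kf].mean(0)[::-1])).round(2),kf.sum())
        Bz=w((b>r+60)&(b>g+40)&near(2*R0),.093)-ax;k=np.hypot(*Bz.T)>.025
        if k.any(): print('  blue rim',np.degrees(np.arctan2(*Bz[k].mean(0)[::-1])).round(2),np.hypot(*Bz[k].mean(0)).round(4),k.sum())
E
python3 - <<'E'
from ang import *
ang('w2.png',(281,300),70)
c=cv2.imread('pics/w2.png')[255:375,205:365];cv2.imwrite('pics/w2c.png',cv2.resize(c,None,fx=5,fy=5,interpolation=2))
E
```

```text
0.086 [0.4962 0.0214] pointer -0.81 108 line 0.91
  blue face 4.81 123
  blue rim 3.8 0.0275 93
0.088 [0.4953 0.022 ] pointer -0.8 110 line 0.57
  blue face 2.72 110
  blue rim 2.36 0.0285 93
0.09 [0.4943 0.0227] pointer -0.87 114 line -0.19
  blue face 0.64 98
  blue rim 1.02 0.0294 93
```

View pics/w2c.png

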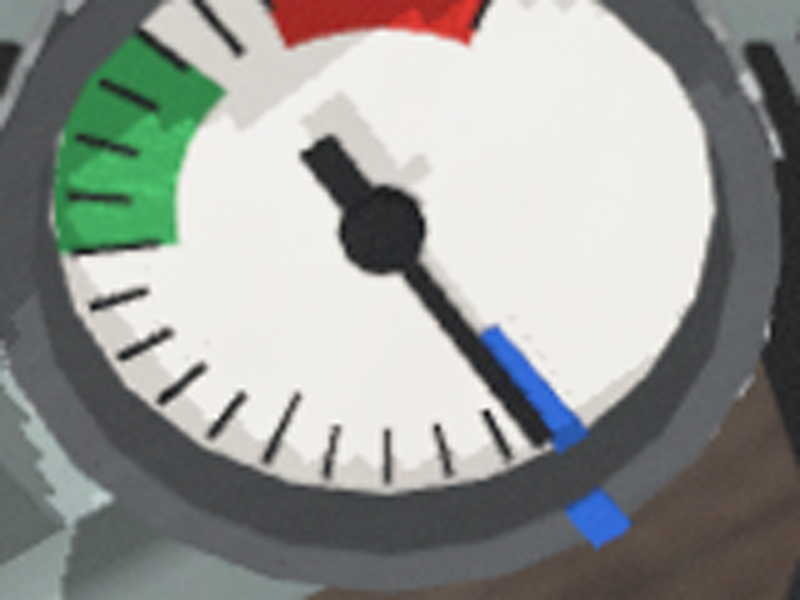

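```bash
cat > tick.py <<'E'
from h import *
import pickle
from scipy.optimize import least_squares
def tick(f,off,sc,O,I,P,n0=1):
    c=pickle.load(open('pics/'+f+'.pkl','rb'))
    w=lambda p,z:topt(c,((p[0]+.5)/sc-.5+off[0],(p[1]+.5)/sc-.5+off[1]),z)[:2]
    pts=np.array([w(p,.085) for p in O+I]);i=np.array(list(range(n0,n0+len(O)))+list(range(n0,n0+len(I))))
    def res(x):
        a=x[2]-np.radians(12)*i; d=pts-x[:2]; return (d[:,0]*-np.sin(a)+d[:,1]*np.cos(a))*1e3
    s=least_squares(res,[*pts.mean(0),0]);q=np.array([w(p,.088) for p in P]);
    d=q[-1]-q[0];pa=np.degrees(np.arctan2(d[1],d[0]))
    sd=np.degrees(np.sqrt(np.linalg.inv(s.jac.T@s.jac)[2,2])*np.std(s.fun))
    print('centre',s.x[:2].round(4),'zero',np.degrees(s.x[2]).round(2),'+-',sd.round(2),'pointer',pa.round(2),'res',s.fun.round(2))
E
python3 - <<'E'
from tick import *
O=[(507,457),(448,474),(387,482),(330,477),(268,460),(213,435),(163,400),(122,357),(93,305),(65,252),(70,196),(78,137),(100,82),(140,33)]
I=[(488,410),(436,427),(387,430),(337,427),(298,397),(242,395),(205,368),(170,332),(147,293),(158,243),(130,198),(137,152),(155,107),(187,68)]
tick('w2.png',(205,255),5,O,I,[(320,148),(382,229),(541,442)])
E
```

```text
centre [0.4962 0.0215] zero 3.1 +- 0.16 pointer -0.47 res [-0.15 -0.15 -0.11  0.29  0.05  0.07 -0.02 -0.04 -0.19 -0.12  0.12  0.04
  0.13  0.05  0.29 -0.12 -0.02 -0.03  0.03 -0.11  0.15 -0.02  0.18 -0.05
 -0.13 -0.05 -0.03 -0.04]
```

Call:
play_rows(motion=[[[5.5,0,0,0,3.2],[5.5,0,0,0,0],[5.5,0,0,0,0]]])

```text
time_s: 4.75
position: [0.4962, 0.0219, 0.069]
eef_rot: [3.139, 0.002, 2.493]
wrist_force: [-0.0, -1.6, 6.1]
gripper_width: 0.059
grip_force: 25.9
```

Call:
play_rows(motion=[[[8.5,0,0,0,0],[8.5,0,0,0,0],[8.5,0,0,0,0],[8.5,0,0,0,0],[8.5,0,0,-3,0],[8.5,0,0,-5,0],[8.5,0,0,-3,0],[8.5,0,0,0,0]]])

```text
time_s: 5.75
position: [0.4963, 0.0223, 0.1792]
eef_rot: [3.139, 0.003, 2.494]
wrist_force: [-0.2, 0.6, -0.5]
gripper_width: 0.0854
grip_force: 0.0
```

```bash
python3 - <<'E'
from h import *
s=bot.sense();print({k:s[k] for k in('time_s','position','eef_rot')})
c=snap('wrist','w3.png')
p=proj(c,[[.4955,.0215,.087]])[0];print(p)
x,y=int(p[0])-50,int(p[1])-40;print(x,y)
cv2.imwrite('pics/w3c.png',cv2.resize(c['pixels'][y:y+75,x:x+100],None,fx=8,fy=8,interpolation=2))
E
```

```text
{'time_s': 5.75, 'position': array([0.49631416, 0.02232826, 0.17915688]), 'eef_rot': array([3.13856017e+00, 2.51138684e-03, 2.49446776e+00])}
[279.65864109 215.6377728 ]
229 175
```

View pics/w3c.png

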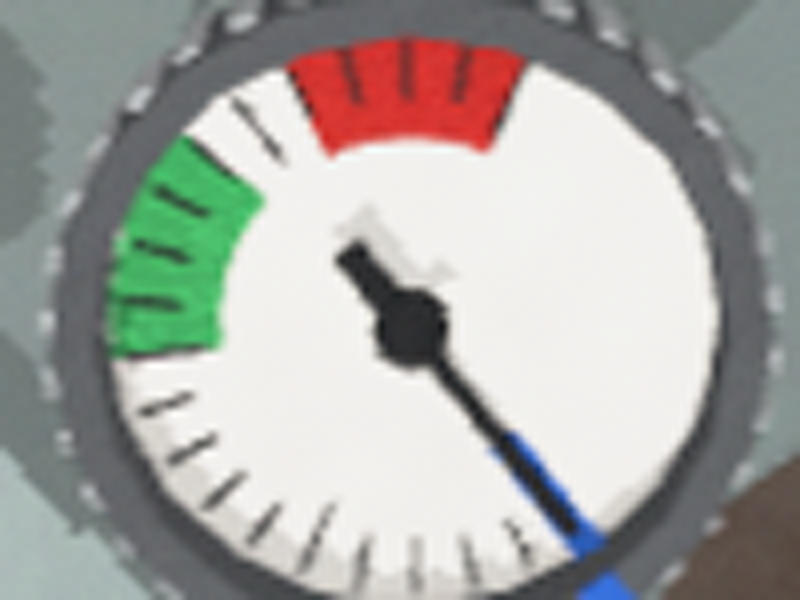

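```bash
python3 - <<'E'
from tick import *
O=[(530,563),(476,583),(416,590),(358,587),(303,570),(253,540),(208,507),(170,462),(140,413),(118,356),(123,300),(132,243),(153,188),(187,138),(235,98)]
I=[(512,522),(465,540),(414,540),(367,540),(330,505),(275,507),(240,475),(212,440),(190,395),(218,346),(170,303),(185,257),(207,212),(262,198),(285,160)]
tick('w3.png',(229,175),8,O,I,[(350,255),(410,327),(572,525)])
from h import *
s=bot.sense();Rm=R.from_euler('xyz',s['eef_rot']).as_matrix();print(s['position'],Rm.T@(np.array([.4955,-.078,.179])-s['position'])*100)
c=pickle.load(open('pics/w3.png.pkl','rb'));u,v=proj(c,[[.4955,-.078,.138]])[0];print(u,v)
E
```

```text
centre [0.4957 0.0216] zero 0.0 +- 0.11 pointer 0.99 res [ 0.02  0.06 -0.1  -0.04  0.05  0.    0.15  0.01  0.05 -0.13  0.1   0.13
  0.14  0.08 -0.09  0.18  0.02 -0.19 -0.08 -0.08 -0.14 -0.07  0.19 -0.07
  0.04  0.02  0.02 -0.2  -0.05 -0.15]
[0.49562952 0.02243449 0.17791775] [-6.04308562 -8.02189678 -0.11418603]
146.6659001499349 337.09938596748185
```

Call:
play_rows(motion=[[[0,-2,-2.67,-0.5,0],[0,-2,-2.67,0,0],[0,-2,-2.67,0,0],[0,0,0,0,0],[0,0,0,0,0],[0,0,0,0,0],[0,0,0,1.5,0],[0,0,0,1.5,0]]], newtons=40)

```text
time_s: 6.8
position: [0.4947, -0.0773, 0.1511]
eef_rot: [3.142, -0.0, 2.495]
wrist_force: [-0.4, 0.2, -0.8]
gripper_width: 0.0
grip_force: 0.0
```

```bash
python3 - <<'E'
from h import *
s=bot.sense();print({k:s[k] for k in('position','eef_rot','wrist_force','gripper_width')})
w=snap('wrist','w4.png')['pixels'];t=snap('top','t4.png');a=snap('side','s4.png')
cv2.imwrite('pics/m4.png',np.hstack([cv2.resize(w[150:,60:],None,fx=.9,fy=.9)[:243,:450],cv2.resize(a['pixels'][180:261,250:350],(300,243),interpolation=2)]))
E
```

```text
{'position': array([ 0.49473186, -0.07728392,  0.15113607]), 'eef_rot': array([ 3.14158995e+00, -2.03044574e-04,  2.49532962e+00]), 'wrist_force': array([-0.42868124,  0.21455604, -0.84599474]), 'gripper_width': 4.399478762459417e-05}
```

View pics/m4.png

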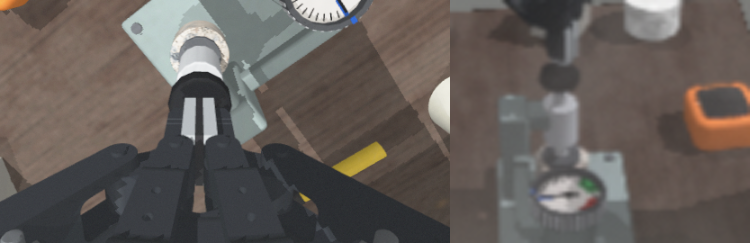

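Call:
play_rows(motion=[[[0,0,0,0.7,0],[0,0,0,0.5,0],[0,0,0,0.4,0],[0,0,0,0.3,0],[0,0,0,0,0],[0,0,0,0,0]]])

```text
time_s: 7.7
position: [0.4949, -0.078, 0.1335]
eef_rot: [3.141, 0.0, 2.494]
wrist_force: [-1.6, 0.5, 5.7]
gripper_width: 0.0
grip_force: 2.6
```

Call:
play_rows(motion=[[[0,0,0,0.3,0],[0,0,0,0.3,0],[0,0,0,0.15,0],[0,0,0,0,0],[0,0,0,0,0],[0,0,0,0,0]]])

```text
time_s: 8.45
position: [0.4949, -0.078, 0.1264]
eef_rot: [3.141, 0.0, 2.494]
wrist_force: [-1.9, 0.8, 10.0]
gripper_width: 0.0001
grip_force: 5.5
```

```bash
python3 - <<'E'
from h import *
s=bot.sense();print({k:s[k] for k in('position','wrist_force')})
w=snap('wrist','w5.png')['pixels'];t=snap('top','t5.png');a=snap('side','s5.png')
u,v=[int(x) for x in proj(a,[[.4957,.0216,.088]])[0]]
x,y=[int(x) for x in proj(t,[[.4957,.0216,.088]])[0]]
print(u,v,x,y)
cv2.imwrite('pics/m5.png',np.hstack([cv2.resize(i[q-18:q+18,p-25:p+25],(400,288),interpolation=2) for i,p,q in((a['pixels'],u,v),(t['pixels'],x,y))]))
E
```

```text
{'position': array([ 0.49489709, -0.07798339,  0.12643988]), 'wrist_force': array([-1.92146741,  0.76327779,  9.99756454])}
289 243 219 217
```

View pics/m5.png

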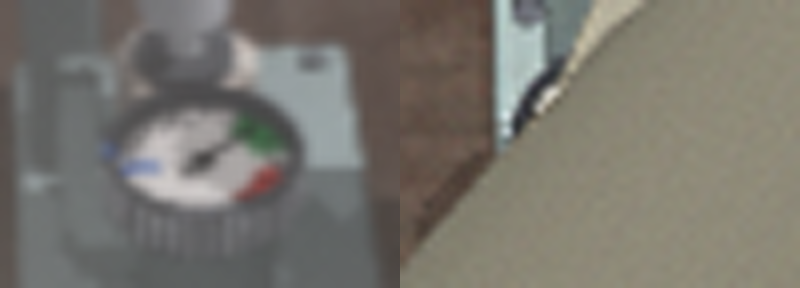

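```bash
cat > pt.py <<'E'
from h import *
import pickle
def pt(f):
    c=pickle.load(open('pics/'+f+'.pkl','rb'));im=c['pixels'].astype(int)
    V,U=np.mgrid[225:262,265:315]
    for z in (.085,.088):
        W=np.array([topt(c,p,z)[:2] for p in zip(U.ravel(),V.ravel())]);px=im[V.ravel(),U.ravel()]
        b,g,r=px.T; 
        face=[(.4957,.0216)]
        # centre from known blue strip/red/green/white: centroid of bright+coloured face
        k=(np.hypot(*(W-face[0]).T)<.03)&((px.min(1)>150))
        print(z,'white centroid',W[k].mean(0).round(4),k.sum())
        for nm,m in(('green',(g>r+40)&(g>b+30)),('red',(r>g+70)),('blue',(b>r+40)&(b>g+15)),('dark',px.max(1)<95)):
            for ctr in [(.4957,.0216)]:
                d=W-ctr;rr=np.hypot(*d.T);j=m&(rr<.024)&((rr>.005)|(nm!='dark'))
                if nm=='dark': j&=rr<.019
                if j.any():
                    a=np.degrees(np.arctan2(d[j,1],d[j,0]));mm=d[j].mean(0);print('  ',nm,j.sum(),mm.round(4),'mean ang',np.degrees(np.arctan2(mm[1],mm[0])).round(1), sorted(zip(a.round(0),(rr[j]*1e3).round(0)))if nm=='dark' and z>.086 else '')
E
python3 -c "
from pt import *
pt('s1.png' if 0 else 'side1.png');pt('s4.png');pt('s5.png')
c=pickle.load(open('pics/s5.png.pkl','rb'))
print(cv2.cvtColor(c['pixels'],6)[232:256,274:306])"
```

```text
0.085 white centroid [0.4993 0.0222] 165
   green 12 [-0.0036 -0.0183] mean ang -101.1 
   red 8 [-0.0185 -0.0014] mean ang -175.7 
   blue 4 [0.0161 0.0127] mean ang 38.1 
0.088 white centroid [0.4994 0.0257] 165
   green 12 [-0.0034 -0.0147] mean ang -102.9 
   red 8 [-0.0183  0.0021] mean ang 173.5 
   blue 2 [0.0139 0.0163] mean ang 49.5 
0.085 white centroid [0.5011 0.0226] 91
   green 2 [-0.0155 -0.0123] mean ang -141.5 
0.088 white centroid [0.5013 0.026 ] 91
   green 2 [-0.0152 -0.0088] mean ang -150.0 
0.085 white centroid [0.5016 0.0237] 93
   dark 2 [-0.0131 -0.0125] mean ang -136.3 
0.088 white centroid [0.5017 0.0272] 93
   dark 4 [-0.0085 -0.0066] mean ang -142.2 [(np.float64(-148.0), np.float64(17.0)), (np.float64(-142.0), np.float64(15.0)), (np.float64(-133.0), np.float64(17.0)), (np.float64(50.0), np.float64(6.0))]
[[125 124 122 120 118 120 105  89  82  80  81  90 102 107 106 102 100  99
  109 156 190 187 167 155 155 156 154 127 110 112 126 147]
 [111 119 130 132 121 112 103  88  81  80  82  93  99 100 100  99  98  97
  112 151 178 181 167 155 155 157 156 132 115 118
[... 2236 characters left out ...]
6  92  99 103 104 101  99 106 113]
 [115 115 113 108 111 105  96 109 101  98  94 100 108 113 112 115 111 108
  106 101  99  94  99  99  96 101 103 100  97  97  99 106]
 [116 116 115 110 107 101  95 108 104 115 105 108 101 104  99  98  98  95
  110 106 111 103 101 100  96 101 100  97  97  98  98  99]
 [116 116 117 115 107 101  96 108 102 113 106 113 104 102  97  97 100  97
  109 105 111 102 101 101  96 101 100  98  98  98  97  98]
 [116 117 116 116 110 107 100 108  99 107 100 109 101 102  98  96  99  98
  109 103 103  97  99  98  94  98  98  99  99  97  99  98]
 [110 112 111 110 109 107  99 102  96 103  97 107  99 102  98  96 100  96
  108 101  99  95  94  90  91  96  98  99  98  98  99  99]]
```

```bash
python3 -c "
from pt import *
from scipy.ndimage import map_coordinates as mc
c=pickle.load(open('pics/s5.png.pkl','rb'));im=c['pixels'].astype(float)
H=(288.8,244.4)
for z in(.088,):
  ctr=topt(c,H,z);print(ctr)
  for mm in np.arange(8,15.1,.5):
    a=-np.radians(12*mm);r=np.arange(.005,.0205,.0025)
    P=proj(c,[ctr+[x*np.cos(a),x*np.sin(a),0] for x in r])
    v=np.array([mc(im[...,k],[P[:,1],P[:,0]],order=1) for k in range(3)])
    print(mm,v.max(0).round(),v.max(0).mean().round(1),P[-1].round(1))
print(im[236:246,289:302].max(2).astype(int))
w=pickle.load(open('pics/w5.png.pkl','rb'));print(proj(w,[[.4957,.0216,.088],[.4957,-.003,.088]]))
"
```

```text
[0.49736687 0.02402177 0.088     ]
8.0 [144. 157. 163. 164. 163. 155. 141.] 155.1 [289.1 239. ]
8.5 [140. 154. 162. 164. 163. 158. 147.] 155.2 [290. 239.]
9.0 [135. 149. 160. 163. 161. 154. 145.] 152.3 [290.8 239.1]
9.5 [129. 143. 156. 159. 156. 145. 136.] 146.5 [291.7 239.3]
10.0 [124. 137. 152. 152. 140. 130. 118.] 136.1 [292.5 239.5]
10.5 [119. 131. 145. 135. 124. 112. 103.] 124.2 [293.2 239.8]
11.0 [116. 124. 132. 121. 108.  97.  94.] 113.0 [293.9 240.1]
11.5 [115. 116. 124. 112.  99.  84.  84.] 104.9 [294.6 240.5]
12.0 [116. 117. 121. 112.  99.  87.  83.] 105.1 [295.2 240.9]
12.5 [118. 124. 126. 122. 106.  94.  94.] 112.2 [295.7 241.3]
13.0 [122. 132. 137. 134. 118. 103.  99.] 120.7 [296.2 241.8]
13.5 [126. 141. 148. 146. 128. 111. 101.] 128.7 [296.6 242.3]
14.0 [131. 150. 157. 152. 135. 117. 105.] 135.4 [296.8 242.8]
14.5 [135. 159. 164. 159. 143. 128. 112.] 142.9 [297.1 243.4]
15.0 [138. 161. 167. 165. 151. 139. 122.] 149.0 [297.2 244. ]
[[ 78  78  81  89  93  97 113 136 152 159 162 162 161]
 [ 78  79  79  78  77  77  82  94 119 142 157 162 163]
 [ 99 101 101  96  85  76  74  76  82 105 137 158 163]
 [140 146 143 132 104  86  78  75  74  80 104 138 158]
 [162 163 152 130 107  94  82  83  79  75  79 106 144]
 [164 164 159 128  98  81  80  96  93  80  74  83 128]
 [163 157 148 119 104 103 100 101  94  89  80  77 106]
 [145 125 113 122 146 145 127 114 106 106  95  81  95]
 [ 82  93 139 161 167 165 151 141 122 123 116  92  97]
 [ 83 112 152 167 170 169 165 159 138 116 105  90  97]]
[[443.33989997 133.40874674]
 [401.70432954 162.98800984]]
```

Call:
play_rows(motion=[[[0,0,0,0.03,0],[0,0,0,0,0],[0,0,0,0,0],[0,0,0,0,0]]])

```text
time_s: 9.1
position: [0.4949, -0.078, 0.1262]
eef_rot: [3.141, 0.0, 2.494]
wrist_force: [-1.6, 0.6, 11.5]
gripper_width: 0.0002
grip_force: 5.6
```

```bash
python3 -c "
from station import bot
s=bot.sense();print(s['time_s'],s['position'],s['wrist_force'])
print(bot.sign_off())"
```

```text
9.1 [ 0.49491991 -0.07798845  0.12615467] [-1.64789674  0.61841959 11.48805532]
the job is handed in; nothing more can be done
None
```

The job is handed in at 9.1 s: the bezel's zero mark is within about 1° of the resting pointer and the bezel was let go, and the plunger is held about 12 mm down (11.8 mm by fingertip height), pointer mid-green, never near red, with none of the loose items touched.

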